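# Cock and fire the spring marker on the cart

## Task

Stamp the blank tag in the spring marker: pull the striker's grip straight back until its sear catches, without hauling it hard against the rubber stop just behind the catch, and let go so that the sear alone holds it. Then press the trip lever's pad down gently to fire the striker, so that it drives the punch fully into the tag, and leave the lever free. Never let the striker fly from the fingers, and leave the other things on the cart where they are.

Things in the scene. Friction and masses are not known exactly. Their poses are not given: they have to be found in the camera images.
- marker: spring marker, grey steel fixture bolted to the cart; origin on the shelf below the bore axis, which is 75 mm up. x points from pull grip to anvil. Base plate x -90 to 170 mm, 100 wide, 12 high; closed housing x -85 to 12 mm, 56 wide, top at 105 mm; anvil with the blank upright tag x 130 to 168 mm, 70 wide, top at 100 mm.
- pull_grip (a point): grip at the striker's rear, towards the robot: steel neck 16 mm wide (y), 20 high, along x, ending in a black round knob, 44 mm diameter. This point: on the bore axis at the neck's grasping place, 25 mm ahead of the knob; at the start 45 mm behind the housing (marker x -130 mm). Axes as the marker's; drawn along -x. A pull of 19 to 20 N is always past the catch, on the stop; keep it under 22 N.
- striker (a joint): draw of the sprung striker (m): 0 at the start, -0.005 resting on the driven punch. Spring 8 N at 0, plus 0.1 N per mm. The hidden sear catches at 28 to 54 mm, set differently every time; riding up a ramp it adds 2 to 3 N from 24 to 10 mm before the catch, then snaps in. A rubber stop 2 mm past the catch adds 5 N per mm. Eased back, it rests on the sear.
- trip (a joint): angle of the trip lever (rad): 0 to 0.02 up (sprung), 0.32 fully down, a hard stop; the sear lets off at about 0.2 to 0.26. It does not move as the sear catches. Pressing the pad takes about 2 to 5 N; keep under 20 N.
- trip_pad (a point): flat steel pad 30 by 34 mm, 6 mm thick, at the end of the trip lever on the marker's +y side (marker x = -30 mm, y = 87 mm); this point is the centre of its top face, 103 mm above the shelf when up. Pressed straight down it sinks 17 mm in all, and the sear lets off at 11 to 14 mm (the lever pivots 53 mm towards the housing).
- punch (a joint): how far the steel punch ahead of the striker is driven into the tag (m): 0 at the start, 0.005 fully in. It sits tight (30 N): only the fired striker drives it.
- tag_tray: small aluminium tray 70 by 70 by 30 mm with blank tags, beside the marker on its -y side; origin under its centre; leave alone
- sauce_jar: glass jar, 60 mm diameter, 100 mm high, beside the marker's anvil on the +y side; origin under its centre; leave alone
- board: yellow plastic cutting board 300 by 200 by 12 mm on the left; leave alone
- ladle: spoon with a wooden handle lying on the board; leave alone
- pestle: wooden pestle, 165 mm high, 42 mm thick, standing on the left; origin under it; leave alone
- mortar: stone mortar, 160 mm diameter, 115 mm high, on the right; origin under it; leave alone
- bowl: aluminium bowl, 200 mm diameter, 75 mm high, on the right; origin under it; leave alone

How it is judged:
On the way, in this order (a step that is already met when the one before it is completed fails the run):
1. the striker is drawn back and held by its sear, at rest, with the robot off the grip (value of joint striker above 0.025 m and velocity of joint striker between -0.01 and 0.01 m/s and contact force between each of the arm, the fingers and striker below 0.1 N), for 0.3 s.
2. the striker has flown home and driven the punch in (value of joint punch above 0.004 m and value of joint striker below 0.002 m), for 0.1 s.
At the end, for the whole second after the job is handed in: The punch is driven in by more than 4 mm of its 5 mm, the striker rests forward on it (reads below 2 mm), and the trip lever is back up (below 0.04 rad) (all of step 2 and velocity of joint striker between -0.01 and 0.01 m/s and value of joint trip below 0.04 rad); the robot touches nothing.
It fails at once if the striker is hauled against the hidden rubber stop with more than 13 N (contact force between bump and striker above 13 N).
It fails at once if the striker flies forward out of the robot's grasp (velocity of joint striker below -0.3 m/s and value of joint striker below 0.022 m and contact force between any of the fingers, the arm and striker above 0.5 N).
It fails at once if the trip pad is pressed with more than 20 N (contact force between the fingers and trip above 20 N).
It fails at once if another thing on the cart is shifted by more than 30 mm (distance of any of tag_tray, sauce_jar, board, pestle, mortar, bowl, ladle from where it was at the start of the episode above 0.03 m).
It also fails if it takes over 67 s, if anything falls off the work surface, if the arm or the gripper's body presses on something with over 40 N, if the wrist force passes 120 N, or if a joint passes its speed limit or range.

## Robot

A 7-joint arm with a two-finger parallel gripper is mounted at the origin on the work surface. World frame = base frame: x ahead of the robot, y to its left, z up, the work surface at z = 0. Lengths are in m, angles in rad, forces in N, time in s.
With the tool pointing down it reaches from about 0.425 to 0.875 m from the base axis. Payload 4.7 kg.
Tool frame: the origin (TCP) lies at the very end of the fingers, on their centre line; the grasp point (between the pads) lies 19 mm behind it; z points along the fingers, y is the line along which they close (so a half turn about z gives the same grasp; the last joint's range is limited). The gripper opens to 87 mm and grips with 3 to 60 N. Pads are 19 mm wide; open, the fingers measure 117 mm over their backs; the gripper's body (75 mm by 190 mm) begins 51 mm behind the grasp point.
Start: joints at [1.319, 0.321, -0.07, 1.45, 0.023, 1.371, -0.057], TCP at [0.171, -0.627, 0.223] pointing down, gripper open.
Joint ranges: [-2.86, 2.86], [-0.3, 2.09], [-1.38, 1.24], [0.06, 2.45], [-1.56, 4.7], [0.09, 2.05], [-2.69, 2.69]. Speed limits (rad/s): [2.57, 2.57, 3.14, 3.14, 3.14, 3.14, 3.14].

## Interface

Orientations are given as a rotation vector (axis times angle).
In Python, from bench import ctrl, imaging, ticket gives the robot as it stands.
- The arm moves only by the tool jog_arm, never from a script. Its argument "rows" is text: rows parted by semicolons, each of 7 numbers parted by spaces: the shift along the tool's x, y, z in cm, then the turn, a rotation vector about the tool's x, y, z in rad, then the closure, from -1 (fully open) to 1 (shut), so that 0 is half open. A call has 1 to 5 rows; each row shifts and turns the commanded pose from where the row before left it, along the tool's axes as they then stand; what a row does not reach is not made up. A row lasts 1/8 s, in which the tool goes at most 62.5 mm and 10.7 degrees, less where a joint would pass 70% of its speed; a pose out of reach is approached as far as the arm can. A call with a gripper value outside its range is refused whole. The fingers move at their own pace and stop on an object; "force" is the grip in N (left out, the last holds). Time passes only in rows, so rows that do not move let the fingers close. It gives the time, the measured TCP pose, the force, the opening and the grip force at its end, in the units of the state.
- ctrl.get_state(): the state, without advancing time (a new reading comes with each control period).
- imaging.get_image(name): name is "scene" or "top" or "wrist"; returns a dict with "img" (400x640x3 uint8, blue, green, red), "vertical_fov" (degrees; the focal length in pixels is half the picture's height over the tangent of half this angle, whatever the lens; pixels are square), "cx", "cy" (the principal point, pixels), "origin" and "orientation" of the camera in the world. Camera axes: x right, y down, z forward; pixel columns grow to the right and rows downward; lengths in m; the calibration is good to about 2 mm. The wrist camera is an equidistant fisheye: a pixel r from the principal point sees the ray r / f radians off the axis. A picture is of the moment at which its call begins. There is no depth.
- ticket.close_job(): hands the job in; it is judged then, once.
The state is a dict: "time": time; "joint_positions": joint angles; "qd": joint speeds; "joint_torque": joint torques, N m; "position": TCP position; "tool_rot": TCP orientation; "ft_force": force on the tool from outside, world axes, zero at the start; "torque": the same for the moment, N m; "grip_width": opening from 0.0 (shut) to 1.0 (fully open); "grip_force": force on a finger pad.
Only numpy, scipy, OpenCV 4.12 (cv2) and the standard library are available. Lean on these libraries where they do the work, as an engineer would, in place of code of your own. Each camera call takes 0.05 s, during which the arm holds its last target. There are 200 camera calls.

## Working session

There is one attempt and no reset: what is moved stays moved. The work goes in short steps, Python scripts to look and compute and a tool call to move; the robot and the scene stay as the last step left them, time stands still between calls to the robot, and variables do not carry over. Pictures are saved under pics/ and viewed, at most 10 in all, crops included, and the job is handed in when it is done.

Besides the shell and the picture viewer there is one more tool, called after "Request:" in YAML: its name, and indented under it one key for each argument. jog_arm: Moves the arm, as the interface text tells. Its arguments: {"type":"object","properties":{"rows":{"type":"string"},"force":{"type":"number"}},"required":["rows"]}

```bash
mkdir -p pics
cat > h.py <<'E'
import numpy as np, cv2
from scipy.spatial.transform import Rotation as R
from bench import ctrl, imaging, ticket
def cam(n,save=None):
    d=imaging.get_image(n)
    if save: cv2.imwrite('pics/'+save,d['img'])
    return d
def rot(o):
    o=np.array(o,float)
    if o.shape==(3,3): return o
    return R.from_rotvec(o).as_matrix() if o.size==3 else R.from_quat(o).as_matrix()
def ray(d,u,v,fish=False):
    h=d['img'].shape[0]; f=h/2/np.tan(np.radians(d['vertical_fov'])/2)
    x,y=u-d['cx'],v-d['cy']
    if fish:
        r=np.hypot(x,y)+1e-9; t=r/f; c=np.array([x/r*np.sin(t),y/r*np.sin(t),np.cos(t)])
    else: c=np.array([x/f,y/f,1])
    c/=np.linalg.norm(c); return np.array(d['origin']),rot(d['orientation'])@c
def plane(d,u,v,z,fish=False):
    o,r=ray(d,u,v,fish); return o+r*(z-o[2])/r[2]
def tri(rays):
    A=sum(np.eye(3)-np.outer(r,r) for o,r in rays); b=sum((np.eye(3)-np.outer(r,r))@o for o,r in rays)
    p=np.linalg.solve(A,b); return p,[np.linalg.norm(np.cross(p-o,r)) for o,r in rays]
def proj(d,p):
    f=d['img'].shape[0]/2/np.tan(np.radians(d['vertical_fov'])/2)
    c=rot(d['orientation']).T@(np.array(p)-d['origin']); return c[0]/c[2]*f+d['cx'],c[1]/c[2]*f+d['cy']
E
python3 - <<'E'
from h import *
for n in ['scene','top','wrist']:
    d=cam(n,n+'0.png'); print(n,{k:v for k,v in d.items() if k!='img'})
s=ctrl.get_state();print(s)
E
```

```text
scene {'vertical_fov': 51.03517856787623, 'cx': 319.02590757625325, 'cy': 198.6705409134882, 'origin': array([1.01553383, 0.77647931, 1.29328616]), 'orientation': array([-0.68281434, -2.76347269,  0.90147017])}
top {'vertical_fov': 47.89805679992121, 'cx': 326.25700498572576, 'cy': 196.00483291137857, 'origin': array([0.3338934 , 0.01104584, 1.67185416]), 'orientation': array([-2.15574787,  2.1187445 , -0.153483  ])}
wrist {'vertical_fov': 65.70646984690485, 'cx': 323.2769576202516, 'cy': 203.94589797322905, 'origin': array([ 0.24252037, -0.60756711,  0.38390866]), 'orientation': array([ 2.31397636, -1.76968247, -0.24738147])}
{'time': 0.15, 'joint_positions': array([ 1.31908405,  0.32161689, -0.07008302,  1.45138413,  0.02262138,
        1.37080324, -0.05690085]), 'qd': array([-0.00117878,  0.00039334, -0.00013377, -0.00429105, -0.00040562,
        0.00043877, -0.00049223]), 'joint_torque': array([-7.27338611e-04, -4.91798508e+01, -4.05057762e-01, -3.12877071e+01,
       -6.40767301e-02,  4.04729799e-02,  1.24132248e-04]), 'position': array([ 0.17058855, -0.62678681,  0.22174138]), 'tool_rot': array([-3.11249923e+00, -4.16164310e-01,  4.63841176e-04]), 'ft_force': array([-1.01350279,  0.37052917, -0.74581002]), 'torque': array([ 0.01813838, -0.04348057, -0.0411032 ]), 'grip_force': 0.0, 'grip_width': 0.9974881463453192}
```

View pics/scene0.png

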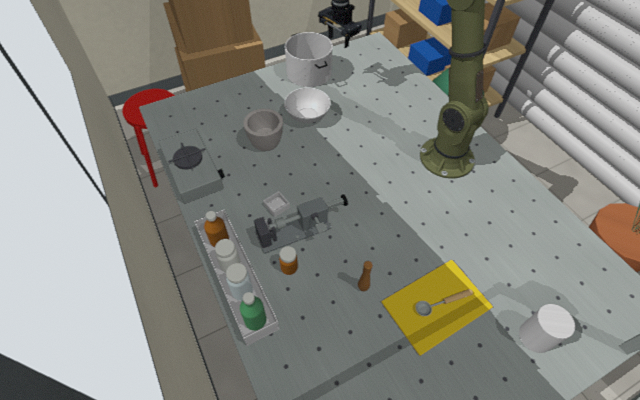

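View pics/top0.png

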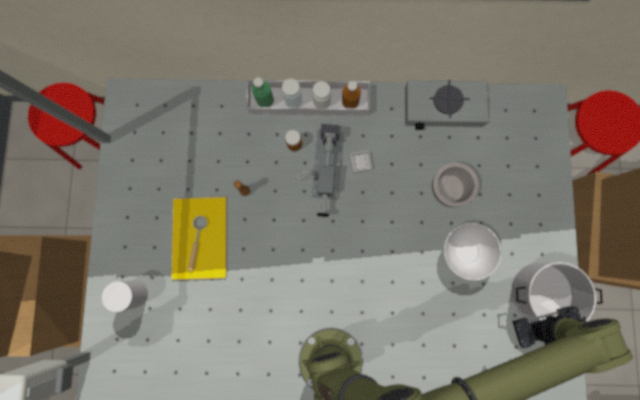

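The scene view shows the marker near (300,220) with its knob at (346,201). In the top view the marker is at (327,160), with the knob at (323,214), the anvil at (330,132) and the jar at (294,140). I'll enlarge both.

Run:
```python
from h import *
a=cv2.imread('pics/scene0.png')[180:260,245:360]; b=cv2.imread('pics/top0.png')[115:225,275:385]
a=cv2.resize(a,None,fx=4.6,fy=4.6,interpolation=cv2.INTER_CUBIC)[:,:]; b=cv2.resize(b,None,fx=5,fy=5,interpolation=cv2.INTER_CUBIC)
cv2.imwrite('pics/z1.png',cv2.resize(a,(690,480)));cv2.imwrite('pics/z2.png',b)
t={'img':cv2.imread('pics/top0.png')}
d=cam('top');e=cam('scene')
for n,dd,roi in [('top',d,(300,200,345,225)),('scene',e,(335,190,360,212))]:
    x0,y0,x1,y1=roi; g=dd['img'][y0:y1,x0:x1].max(2); m=(g<40).astype(np.uint8)
    k,l,s,c=cv2.connectedComponentsWithStats(m); print(n,[(s[i],c[i]+[x0,y0]) for i in range(1,k) if s[i][4]>5])
```

```text
top [(array([19, 14,  8,  2, 11], dtype=int32), array([323.09090909, 214.27272727]))]
scene [(array([ 6,  5,  7, 11, 35], dtype=int32), array([344.22857143, 199.51428571]))]
```

View pics/z1.png

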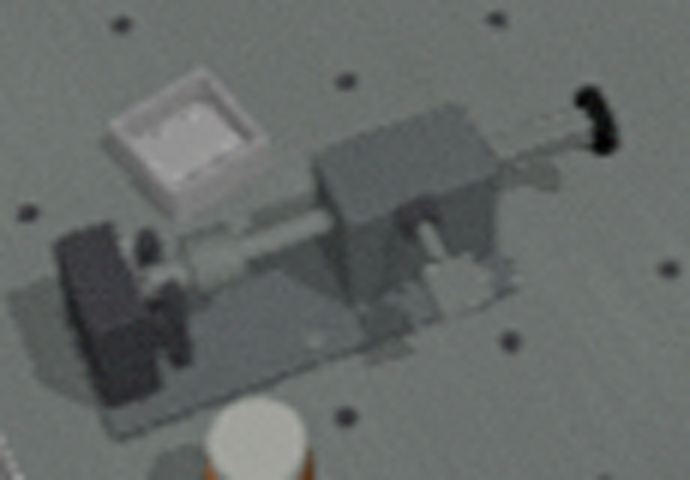

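View pics/z2.png

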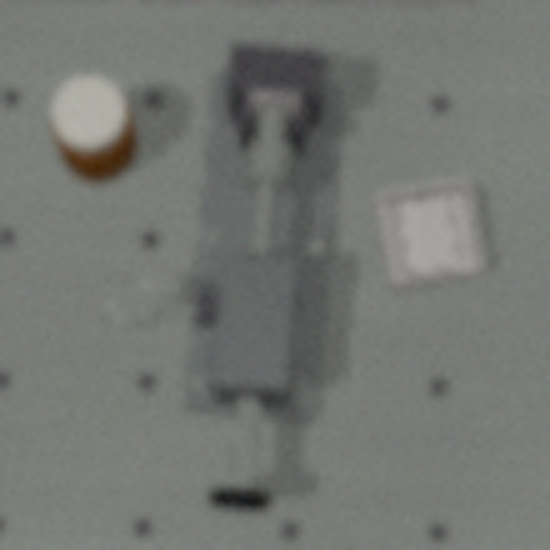

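The zooms show the knob at about (599,122) in z1 and (240,498) in z2. The pad is at (465,283) and (130,303). The housing top corners in z1 are (315,160), (465,103), (500,163) and (344,223).

Run:
```python
from h import *
d=cam('top');e=cam('scene')
S=lambda x,y:ray(e,245+x/6-.4,180+y/6-.4)
T=lambda x,y:ray(d,275+x/5-.4,115+y/5-.4)
for n,s,t in [('knob',(599,122),(240,498)),('pad',(463,283),(130,303)),('house front-left..',(344,223),(212,254)),('house fr',(315,160),(294,254)),('house rear right',(465,103),(288,388)),('house rear left',(500,163),(209,388)),('anvil far',(57,245),(326,50)),('anvil far left',(110,330),(233,45))]:
    p,r=tri([S(*s),T(*t)]); print(n,p.round(4),np.round(r,4))
print([ (plane(d,275+x/5-.4,115+y/5-.4,.1)).round(4) for x,y in [(233,45),(326,50),(320,90)]])
```

```text
knob [0.5141 0.0405 0.0778] [0.0003 0.0003]
pad [0.6487 0.1201 0.1079] [0.0008 0.0008]
house front-left.. [0.6876 0.0599 0.1133] [0.0054 0.0054]
house fr [0.6854 0.0052 0.107 ] [0.0003 0.0003]
house rear right [0.589  0.0081 0.1054] [0.0005 0.0005]
house rear left [0.5903 0.0612 0.1103] [0.0034 0.0034]
anvil far [ 0.8387 -0.0155  0.0982] [0.0005 0.0005]
anvil far left [0.8372 0.0531 0.1056] [0.0027 0.0027]
[array([0.8413, 0.0516, 0.1   ]), array([ 0.8386, -0.0158,  0.1   ]), array([ 0.8086, -0.0118,  0.1   ])]
```

Request:
jog_arm:
  rows: "0 0 -4 0 0 0.165 -1;0 0 -4 0 0 0.165 -1;2.2 -4.6 0 0 0 0 -1;2.2 -4.6 0 0 0 0 -1;2.2 -4.6 0 0 0 0 -1"

```text
time: 0.98
position: [0.2462, -0.4923, 0.3027]
tool_rot: [3.14, -0.101, 0.001]
ft_force: [0.2, -0.8, 0.2]
grip_width: 0.999
grip_force: 0.0
```

Request:
jog_arm:
  rows: "2.2 -4.6 0 0 0 0 -1;2.2 -4.6 0 0 0 0 -1;2.2 -4.6 0 0 0 0 -1;2.2 -4.6 0 0 0 0 -1;2.2 -4.6 0 0 0 0 -1"

```text
time: 1.6
position: [0.3706, -0.2697, 0.3028]
tool_rot: [3.139, -0.101, 0.001]
ft_force: [0.6, -0.0, 0.1]
grip_width: 0.999
grip_force: 0.0
```

```bash
cat >> h.py <<'E'
def go(p,yaw=None):
    s=ctrl.get_state(); M=rot(s['tool_rot'])
    print(s['time'],s['position'].round(4),'tool x',M[:,0].round(3),'z',M[:,2].round(3),'F',s['ft_force'].round(2),'w',s['grip_width'],s['grip_force'])
    if yaw is not None:
        c,q=np.cos(yaw),np.sin(yaw); D=np.array([[c,q,0],[q,-c,0],[0,0,-1]])
        print('turn',R.from_matrix(M.T@D).as_rotvec().round(4)); M2=D
        print('shift cm after turn',(D.T@(np.array(p)-s['position'])*100).round(2))
    print('shift cm',(M.T@(np.array(p)-s['position'])*100).round(2))
E
python3 -c "
from h import *
go([.542,.0385,.20],-.063)"
```

```text
1.6 [ 0.3706 -0.2697  0.3028] tool x [ 0.998 -0.064  0.001] z [ 0.    -0.001 -1.   ] F [ 0.65 -0.    0.1 ] w 0.9991018822592082 0.0
turn [ 0.0008 -0.0005 -0.0012]
shift cm after turn [ 15.16 -31.83  10.28]
shift cm [ 15.12 -31.86  10.26]
```

Request:
jog_arm:
  rows: "2.1 -4.4 0 0 0 0 -1;2.1 -4.4 0 0 0 0 -1;2.1 -4.4 0 0 0 0 -1;2.1 -4.4 1 0 0 0 -1;2.1 -4.4 2 0 0 0 -1"

```text
time: 2.22
position: [0.4901, -0.0571, 0.2733]
tool_rot: [3.139, -0.101, 0.004]
ft_force: [-0.2, -0.7, -0.8]
grip_width: 0.999
grip_force: 0.0
```

Request:
jog_arm:
  rows: "1.7 -4.4 2 0 0 0 -1;1.7 -4.4 3 0 0 0 -1;0 0 2.2 0 0 0 -1;0 0 0 0 0 0 -1"

```text
time: 2.72
position: [0.5271, 0.0274, 0.1989]
tool_rot: [-3.14, 0.099, 0.006]
ft_force: [-0.6, -1.1, 0.5]
grip_width: 1.002
grip_force: 0.0
```

```bash
python3 -c "
from h import *
go([.542,.0385,.20],-.063)
d=cam('wrist','w1.png');print(d['origin'],rot(d['orientation']).round(3),d['vertical_fov'])"
```

```text
2.725 [0.5271 0.0274 0.1989] tool x [ 0.998 -0.063 -0.004] z [-0.004  0.    -1.   ] F [-0.6  -1.11  0.45] w 1.0021742679292953 0.0
turn [ 0.0001  0.0038 -0.0002]
shift cm after turn [ 1.41 -1.21 -0.11]
shift cm [ 1.41 -1.21 -0.11]
[0.60210931 0.02243459 0.36099505] [[-0.064 -0.959 -0.275]
 [-0.998  0.062  0.018]
 [ 0.     0.276 -0.961]] 65.70646984690485
```

View pics/w1.png

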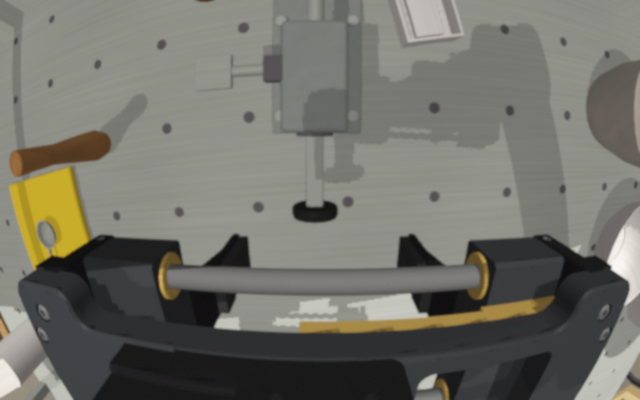

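The wrist view shows the neck centred on column 315 between rows 137 and 203, and the knob at (315,211). The housing's rear top edge runs (281,131)–(348,133), and the pad is centred at (214,72).

Run:
```python
from h import *
d=cam('wrist');t=cam('top');e=cam('scene')
P=lambda u,v,z:plane(d,u,v,z,True).round(4)
print('neck',P(314.5,180,.085),P(315,145,.085),'knob top front edge',P(315,203,.08),'housing rear',P(281,131,.105),P(348,133,.105),P(281,21,.105),P(346,20,.105),'pad',P(214,72,.103), 'pad corners',P(197,56,.103),P(231,89,.103))
S=lambda x,y:ray(e,245+x/6-.4,180+y/6-.4)
for n,w,s in [('knob',(315,209),(599,120)),('pad',(214,72),(463,283)),('hrr',(348,133),(465,103)),('hrl',(281,131),(500,163))]:
    print(n,*[np.round(x,4) for x in tri([ray(d,*w,True),S(*s)])])
```

```text
neck [0.5471 0.0334 0.085 ] [0.579  0.0307 0.085 ] knob top front edge [0.5239 0.0347 0.08  ] housing rear [0.5946 0.0574 0.105 ] [0.5891 0.0021 0.105 ] [0.6893 0.0512 0.105 ] [ 0.686  -0.0026  0.105 ] pad [0.6524 0.1123 0.103 ] pad corners [0.6698 0.1275 0.103 ] [0.6351 0.0979 0.103 ]
knob [0.5137 0.0359 0.0727] [0.0021 0.0021]
pad [0.65   0.1144 0.1013] [0.0031 0.0031]
hrr [0.5872 0.0023 0.0971] [0.0017 0.0017]
hrl [0.5935 0.0574 0.1088] [0.0013 0.0013]
```

Request:
jog_arm:
  rows: "1.6 -0.9 0 0 0.004 0 -1;0 0 3.6 0 0 0 -1;0 0 3.6 0 0 0 -1;0 0 3.6 0 0 0 -1;0 0 3.4 0 0 0 -1"

```text
time: 3.55
position: [0.5465, 0.034, 0.0586]
tool_rot: [3.139, -0.104, 0.01]
ft_force: [-0.1, -0.6, -0.7]
grip_width: 1.001
grip_force: 0.0
```

```bash
python3 -c "
from h import *
go([.543,.0355,.056],-.065)
d=cam('wrist','w2.png')"
```

```text
3.55 [0.5465 0.034  0.0586] tool x [ 0.998 -0.066  0.006] z [ 0.006 -0.001 -1.   ] F [-0.11 -0.57 -0.69] w 1.001369584271442 0.0
turn [ 0.0007 -0.0062 -0.0011]
shift cm after turn [-0.36 -0.12  0.26]
shift cm [-0.36 -0.12  0.26]
```

View pics/w2.png

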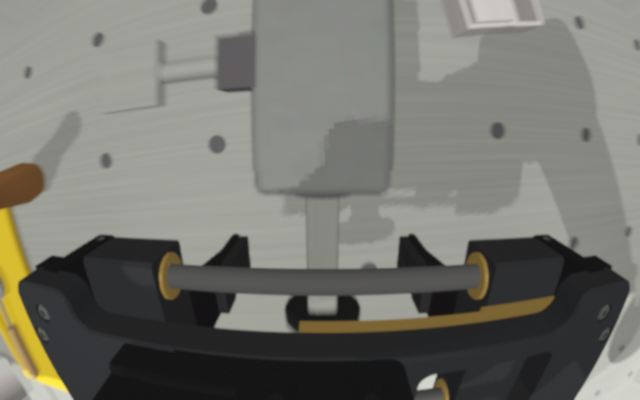

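The neck at column 322 is centred between the fingers, with the knob behind it at (322,310). I'll close.

Request:
jog_arm:
  rows: "-0.3 0 0.2 0 -0.006 0 -1;0 0 0 0 0 0 0.5;0 0 0 0 0 0 1;0 0 0 0 0 0 1;0 0 0 0 0 0 1"
  force: 50

```text
time: 4.22
position: [0.5428, 0.0353, 0.0569]
tool_rot: [3.14, -0.101, -0.002]
ft_force: [0.9, 0.9, -0.2]
grip_width: 0.631
grip_force: 0.0
```

Request:
jog_arm:
  rows: "0 0 0 0 0 0 1;0 0 0 0 0 0 1;0 0 0 0 0 0 1;0 0 0 0 0 0 1"

```text
time: 4.72
position: [0.5425, 0.0349, 0.0565]
tool_rot: [3.139, -0.101, -0.003]
ft_force: [-0.3, -0.5, 1.0]
grip_width: 0.181
grip_force: 50.1
```

Request:
jog_arm:
  rows: "-0.3 0 0 0 0 0 1;-0.3 0 0 0 0 0 1;-0.3 0 0 0 0 0 1;-0.3 0 0 0 0 0 1;0 0 0 0 0 0 1"

```text
time: 5.35
position: [0.5332, 0.0356, 0.0566]
tool_rot: [-3.139, 0.102, -0.006]
ft_force: [8.1, -0.0, -9.2]
grip_width: 0.178
grip_force: 50.0
```

Request:
jog_arm:
  rows: "-0.3 0 0.1 0 0 0 1;-0.3 0 0 0 0 0 1;0 0 0 0 0 0 1"

```text
time: 5.72
position: [0.5283, 0.0359, 0.0565]
tool_rot: [-3.139, 0.102, -0.01]
ft_force: [8.7, -1.6, -4.9]
grip_width: 0.178
grip_force: 50.0
```

```bash
python3 -c "
from h import *
go([.543,.0355,.056],-.065)"
```

```text
5.725 [0.5283 0.0359 0.0565] tool x [ 0.998 -0.065  0.006] z [ 0.006  0.    -1.   ] F [ 8.74 -1.65 -4.94] w 0.17808220683427695 49.997833259403706
turn [-0.0007 -0.0061  0.0002]
shift cm after turn [ 1.47 -0.06  0.05]
shift cm [ 1.47 -0.06  0.06]
```

Request:
jog_arm:
  rows: "-0.2 0 0.05 0 0 0 1;-0.2 0 0 0 0 0 1;0 0 0 0 0 0 1"

```text
time: 6.1
position: [0.5258, 0.036, 0.0565]
tool_rot: [-3.139, 0.102, -0.014]
ft_force: [12.7, -2.3, -5.0]
grip_width: 0.177
grip_force: 50.0
```

Request:
jog_arm:
  rows: "-0.2 0 0 0 0 0 1;-0.2 0 0 0 0 0 1;0 0 0 0 0 0 1"

```text
time: 6.48
position: [0.5222, 0.0363, 0.0565]
tool_rot: [-3.139, 0.102, -0.016]
ft_force: [12.6, -1.2, -6.8]
grip_width: 0.173
grip_force: 50.0
```

Request:
jog_arm:
  rows: "-0.15 0 0 0 0 0 1;-0.15 0 0 0 0 0 1;0 0 0 0 0 0 1"

```text
time: 6.85
position: [0.5194, 0.0365, 0.0565]
tool_rot: [-3.139, 0.102, -0.016]
ft_force: [13.4, -1.0, -7.4]
grip_width: 0.178
grip_force: 50.0
```

Request:
jog_arm:
  rows: "-0.1 0 0 0 0 0 1;-0.1 0 0 0 0 0 1;0 0 0 0 0 0 1"

```text
time: 7.22
position: [0.5175, 0.0366, 0.0565]
tool_rot: [-3.139, 0.102, -0.017]
ft_force: [15.0, -1.3, -8.0]
grip_width: 0.176
grip_force: 50.0
```

Request:
jog_arm:
  rows: "-0.1 0 0 0 0 0 1;0 0 0 0 0 0 1"

```text
time: 7.48
position: [0.5167, 0.0367, 0.0565]
tool_rot: [-3.139, 0.102, -0.017]
ft_force: [15.1, -1.5, -9.0]
grip_width: 0.179
grip_force: 50.0
```

Request:
jog_arm:
  rows: "-0.1 0 0 0 0 0 1;0 0 0 0 0 0 1"

```text
time: 7.72
position: [0.5153, 0.0368, 0.0565]
tool_rot: [-3.139, 0.102, -0.016]
ft_force: [13.3, -1.6, -7.7]
grip_width: 0.18
grip_force: 50.0
```

Request:
jog_arm:
  rows: "-0.1 0 0 0 0 0 1;0 0 0 0 0 0 1"

```text
time: 7.98
position: [0.5139, 0.0368, 0.0565]
tool_rot: [-3.139, 0.102, -0.014]
ft_force: [12.2, -0.9, -6.0]
grip_width: 0.179
grip_force: 50.0
```

Request:
jog_arm:
  rows: "-0.1 0 0 0 0 0 1;0 0 0 0 0 0 1"

```text
time: 8.22
position: [0.5128, 0.0369, 0.0565]
tool_rot: [-3.139, 0.102, -0.014]
ft_force: [10.8, -1.3, -5.9]
grip_width: 0.179
grip_force: 50.0
```

Request:
jog_arm:
  rows: "-0.1 0 0 0 0 0 1;0 0 0 0 0 0 1"

```text
time: 8.48
position: [0.5118, 0.037, 0.0565]
tool_rot: [-3.139, 0.102, -0.014]
ft_force: [11.7, -0.7, -5.4]
grip_width: 0.175
grip_force: 50.0
```

Request:
jog_arm:
  rows: "-0.15 0 0 0 0 0 1;-0.15 0 0 0 0 0 1;-0.15 0 0 0 0 0 1;0 0 0 0 0 0 1"

```text
time: 8.98
position: [0.5074, 0.0373, 0.0565]
tool_rot: [-3.139, 0.102, -0.015]
ft_force: [11.9, -1.7, -6.7]
grip_width: 0.177
grip_force: 50.0
```

Request:
jog_arm:
  rows: "-0.1 0 0 0 0 0 1;0 0 0 0 0 0 1;0 0 0 0 0 0 1"

```text
time: 9.35
position: [0.5065, 0.0374, 0.0565]
tool_rot: [-3.139, 0.102, -0.015]
ft_force: [13.0, -0.6, -6.8]
grip_width: 0.178
grip_force: 50.0
```

Request:
jog_arm:
  rows: "-0.1 0 0 0 0 0 1;0 0 0 0 0 0 1;0 0 0 0 0 0 1"

```text
time: 9.72
position: [0.5053, 0.0374, 0.0565]
tool_rot: [-3.139, 0.102, -0.014]
ft_force: [11.9, -1.6, -6.7]
grip_width: 0.179
grip_force: 50.0
```

Request:
jog_arm:
  rows: "-0.1 0 0 0 0 0 1;0 0 0 0 0 0 1;0 0 0 0 0 0 1"

```text
time: 10.1
position: [0.5042, 0.0375, 0.0565]
tool_rot: [-3.139, 0.102, -0.014]
ft_force: [11.5, -1.5, -6.2]
grip_width: 0.181
grip_force: 50.0
```

Draw is now about 38 mm, with the catch expected around 38–39 and the stop around 40–41.

Request:
jog_arm:
  rows: "-0.1 0 0 0 0 0 1;0 0 0 0 0 0 1;0 0 0 0 0 0 1"

```text
time: 10.48
position: [0.5029, 0.0376, 0.0565]
tool_rot: [-3.139, 0.102, -0.013]
ft_force: [11.1, -1.5, -5.4]
grip_width: 0.177
grip_force: 50.0
```

Request:
jog_arm:
  rows: "-0.1 0 0 0 0 0 1;0 0 0 0 0 0 1;0 0 0 0 0 0 1"

```text
time: 10.85
position: [0.5021, 0.0376, 0.0565]
tool_rot: [-3.139, 0.102, -0.013]
ft_force: [10.6, -0.5, -4.3]
grip_width: 0.175
grip_force: 50.0
```

Request:
jog_arm:
  rows: "-0.1 0 0 0 0 0 1;0 0 0 0 0 0 1;0 0 0 0 0 0 1"

```text
time: 11.22
position: [0.5013, 0.0377, 0.0565]
tool_rot: [-3.139, 0.102, -0.014]
ft_force: [10.9, -1.7, -5.4]
grip_width: 0.177
grip_force: 50.0
```

Request:
jog_arm:
  rows: "-0.1 0 0 0 0 0 1;0 0 0 0 0 0 1;0 0 0 0 0 0 1"

```text
time: 11.6
position: [0.5004, 0.0378, 0.0565]
tool_rot: [-3.139, 0.102, -0.014]
ft_force: [11.6, -0.7, -6.2]
grip_width: 0.177
grip_force: 50.0
```

Request:
jog_arm:
  rows: "-0.1 0 0 0 0 0 1;0 0 0 0 0 0 1;0 0 0 0 0 0 1"

```text
time: 11.98
position: [0.4998, 0.0378, 0.0565]
tool_rot: [-3.139, 0.102, -0.016]
ft_force: [13.5, -2.1, -7.4]
grip_width: 0.181
grip_force: 50.0
```

Request:
jog_arm:
  rows: "-0.1 0 0 0 0 0 1;0 0 0 0 0 0 1;0 0 0 0 0 0 1"

```text
time: 12.35
position: [0.4994, 0.0378, 0.0565]
tool_rot: [-3.139, 0.102, -0.018]
ft_force: [14.8, -1.8, -9.9]
grip_width: 0.175
grip_force: 50.0
```

Request:
jog_arm:
  rows: "-0.1 0 0 0 0 0 1;0 0 0 0 0 0 1;0 0 0 0 0 0 1"

```text
time: 12.72
position: [0.499, 0.0379, 0.0565]
tool_rot: [-3.138, 0.102, -0.02]
ft_force: [17.4, -1.1, -11.0]
grip_width: 0.176
grip_force: 50.0
```

Request:
jog_arm:
  rows: "-0.1 0 0 0 0 0 1;0 0 0 0 0 0 1;0 0 0 0 0 0 1"

```text
time: 13.1
position: [0.4986, 0.0379, 0.0566]
tool_rot: [-3.138, 0.102, -0.022]
ft_force: [19.3, -0.5, -13.9]
grip_width: 0.177
grip_force: 50.0
```

On the stop: the last 0.4 mm cost 2 N, which matches 5 N/mm. I'll ease it forward onto the sear, still gripping.

Request:
jog_arm:
  rows: "0.15 0 0 0 0 0 1;0.15 0 0 0 0 0 1;0.15 0 0 0 0 0 1;0.15 0 0 0 0 0 1;0 0 0 0 0 0 1"

```text
time: 13.72
position: [0.5022, 0.0376, 0.0565]
tool_rot: [-3.139, 0.102, -0.013]
ft_force: [11.2, -1.5, -5.0]
grip_width: 0.182
grip_force: 50.0
```

Request:
jog_arm:
  rows: "0.15 0 0 0 0 0 1;0.15 0 0 0 0 0 1;0 0 0 0 0 0 1"

```text
time: 14.1
position: [0.5024, 0.0376, 0.0564]
tool_rot: [3.14, -0.101, 0.004]
ft_force: [5.0, -2.8, 5.6]
grip_width: 0.181
grip_force: 50.0
```

Request:
jog_arm:
  rows: "0.1 0 -0.05 0 0 0 1;0.06 0 -0.05 0 0 0 1;0 0 0 0 0 0 1"

```text
time: 14.48
position: [0.5024, 0.0376, 0.0564]
tool_rot: [3.14, -0.101, -0.001]
ft_force: [4.0, -1.4, 4.3]
grip_width: 0.178
grip_force: 50.0
```

The striker stays put as the pull fades, so the sear holds. I'll release.

Request:
jog_arm:
  rows: "0.06 0 0 0 0 0 1;0 0 0 0 0 0 -0.3;0 0 0 0 0 0 -1;0 0 0 0 0 0 -1;0 0 0 0 0 0 -1"

```text
time: 15.1
position: [0.5017, 0.0381, 0.0557]
tool_rot: [-3.14, 0.1, 0.005]
ft_force: [-0.3, 0.9, 0.5]
grip_width: 0.546
grip_force: 0.0
```

Request:
jog_arm:
  rows: "0 0 0 0 0 0 -1;0 0 0 0 0 0 -1;0 0 0 0 0 0 -1;0 0 -2 0 0 0 -1;0 0 -4 0 0 0 -1"

```text
time: 15.72
position: [0.501, 0.0377, 0.1154]
tool_rot: [-3.139, 0.101, 0.009]
ft_force: [1.0, -0.2, 0.3]
grip_width: 0.993
grip_force: 0.0
```

Request:
jog_arm:
  rows: "0 0 -4 0 0 0 -1;0 0 -4 0 0 0 -1;0 0 0 0 0 0 -1;0 0 0 0 0 0 -1"

```text
time: 16.23
position: [0.5022, 0.0377, 0.1956]
tool_rot: [3.14, -0.101, -0.004]
ft_force: [-0.2, 1.4, -0.6]
grip_width: 1.0
grip_force: 0.0
```

```bash
python3 -c "
from h import *
go([.651,.116,.17],-.065)
d=cam('wrist','w3.png');print(d['origin'])"
```

```text
16.225 [0.5022 0.0377 0.1956] tool x [ 0.998 -0.064 -0.003] z [-0.003 -0.    -1.   ] F [-0.24  1.36 -0.56] w 1.000445599109843 0.0
turn [0.0005 0.0027 0.0007]
shift cm after turn [14.34 -8.78  2.56]
shift cm [14.35 -8.77  2.51]
[0.57700304 0.03275052 0.357743  ]
```

View pics/w3.png

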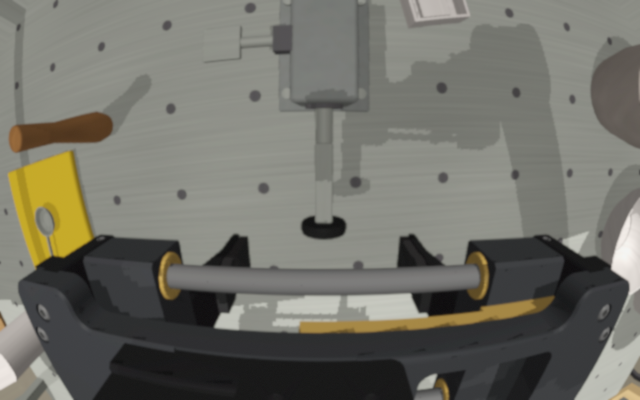

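The wrist view shows the knob at (323,226), well behind the housing at row 105, so the striker is cocked. The pad is at (222,44). The pestle at (60,135) stands to the left, so I'll check its clearance from the gripper body.

Run:
```python
from h import *
d=cam('wrist');t=cam('top');e=cam('scene')
print('pad',plane(d,222,44,.103,True).round(4))
print('knob',plane(d,323,219,.09,True).round(4))
for n in ('top','scene'):
    i=cam(n); hsv=cv2.cvtColor(i['img'],cv2.COLOR_BGR2HSV)
    m=cv2.inRange(hsv,(5,100,40),(16,255,200)); 
    x0,y0,x1,y1=(225,170,265,205) if n=='top' else (350,255,380,300)
    ys,xs=np.nonzero(m[y0:y1,x0:x1]); xs+=x0;ys+=y0; print(n,xs.min(),xs.max(),ys.min(),ys.max())
print('pestle top',plane(t,236.5,184,.165).round(3),plane(e,367,262,.165).round(3),'base',plane(t,244,189,.0).round(3),plane(e,364,289,0).round(3))
```

```text
pad [0.6484 0.1128 0.103 ]
knob [0.4861 0.0388 0.09  ]
top 234 249 181 194
scene 358 371 261 290
pestle top [0.603 0.334 0.165] [0.605 0.325 0.165] base [0.613 0.34  0.   ] [0.607 0.339 0.   ]
```

The pestle is at y≈0.335, so the body clears it. I'll move over the pad with the fingers shut.

Request:
jog_arm:
  rows: "3.6 -2.1 0 0 0.003 0 1;3.6 -2.2 0 0 0 0 1;3.5 -2.2 0 0 0 0 1;3.5 -2.2 1.5 0 0 0 1;0 0 2 0 0 0 1"
  force: 20

```text
time: 17.15
position: [0.6511, 0.1179, 0.1592]
tool_rot: [-3.137, 0.098, 0.0]
ft_force: [-0.5, -0.0, -0.9]
grip_width: 0.519
grip_force: 0.0
```

Request:
jog_arm:
  rows: "0 0 1.5 0 0 0 1;0 0 0 0 0 0 1;0 0 0 0 0 0 1;0 0 0 0 0 0 1"

```text
time: 17.65
position: [0.6503, 0.1152, 0.1475]
tool_rot: [3.14, -0.102, 0.005]
ft_force: [-0.3, -0.1, 0.0]
grip_width: 0.062
grip_force: 0.0
```

```bash
python3 -c "
from h import *
go([.649,.1155,.115],-.065)
d=cam('wrist','w4.png');print(d['origin'])
i=cam('scene')['img'][150:270,225:385];cv2.imwrite('pics/s4.png',cv2.resize(i,None,fx=5,fy=5,interpolation=cv2.INTER_CUBIC))"
```

```text
17.65 [0.6503 0.1152 0.1475] tool x [ 0.998 -0.065  0.003] z [ 0.003 -0.    -1.   ] F [-0.33 -0.09  0.01] w 0.06245239603169501 0.0
turn [ 0.0002 -0.0031  0.0002]
shift cm after turn [-0.14 -0.02  3.25]
shift cm [-0.15 -0.02  3.25]
[0.72418394 0.11023767 0.31006169]
```

View pics/s4.png

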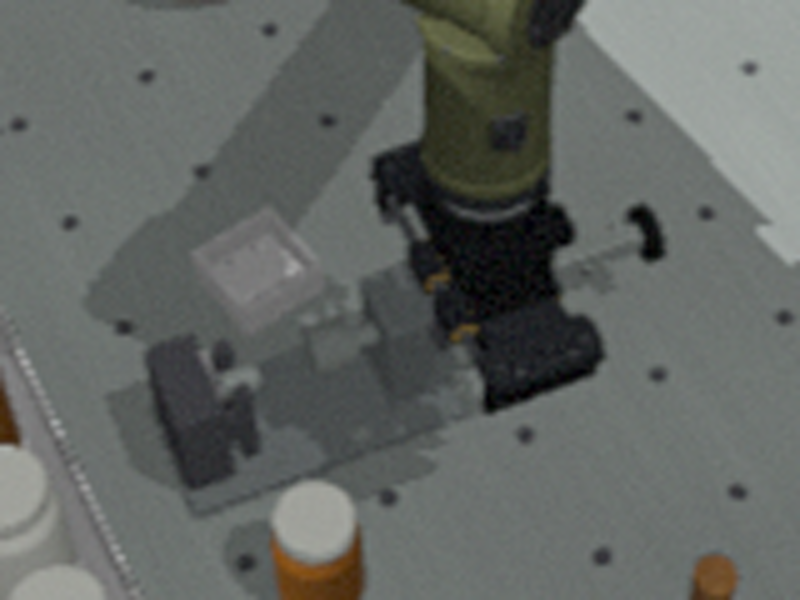

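The view shows the gripper over the pad and the knob drawn back at (650,235). I'll descend in steps and watch the force.

Request:
jog_arm:
  rows: "-0.1 0 1 0 -0.003 0 1;0 0 1 0 0 0 1;0 0 1 0 0 0 1;0 0 0.3 0 0 0 1;0 0 0 0 0 0 1"

```text
time: 18.38
position: [0.6488, 0.1157, 0.1127]
tool_rot: [-3.14, 0.101, 0.004]
ft_force: [0.3, 0.1, -0.3]
grip_width: 0.007
grip_force: 0.0
```

Request:
jog_arm:
  rows: "0 0 0.3 0 0 0 1;0 0 0.3 0 0 0 1;0 0 0.3 0 0 0 1;0 0 0.2 0 0 0 1;0 0 0 0 0 0 1"

```text
time: 19.0
position: [0.6488, 0.1157, 0.1021]
tool_rot: [3.14, -0.101, -0.003]
ft_force: [-0.5, -0.3, 1.4]
grip_width: 0.009
grip_force: 0.3
```

Contact is at about 0.103, as expected.

Request:
jog_arm:
  rows: "0 0 0.25 0 0 0 1;0 0 0.25 0 0 0 1;0 0 0.25 0 0 0 1;0 0 0 0 0 0 1"

```text
time: 19.5
position: [0.6491, 0.1158, 0.0945]
tool_rot: [-3.14, 0.101, 0.002]
ft_force: [0.4, 0.7, 2.1]
grip_width: 0.006
grip_force: 0.9
```

Request:
jog_arm:
  rows: "0 0 0.2 0 0 0 1;0 0 0.2 0 0 0 1;0 0 0 0 0 0 1"

```text
time: 19.88
position: [0.6491, 0.1154, 0.0905]
tool_rot: [3.14, -0.101, -0.003]
ft_force: [1.0, -0.1, 1.7]
grip_width: -0.0
grip_force: 1.0
```

Request:
jog_arm:
  rows: "0 0 0.2 0 0 0 1;0 0 0.1 0 0 0 1;0 0 0 0 0 0 1"

```text
time: 20.25
position: [0.6491, 0.1151, 0.0882]
tool_rot: [3.139, -0.101, -0.002]
ft_force: [-0.2, -1.4, 5.0]
grip_width: 0.006
grip_force: 2.3
```

```bash
cat > k.py <<'E'
from h import *
e=cam('scene'); g=e['img'][185:225,335:375].max(2); m=(g<40).astype(np.uint8)
k,l,s,c=cv2.connectedComponentsWithStats(m); print([(s[i][4],c[i]+[335,185]) for i in range(1,k) if s[i][4]>5])
print([np.round(proj(e,(x,.0405,.0778)),1) for x in (.474,.514,.519)])
E
python3 k.py
```

```text
[(np.int32(35), array([343.05714286, 200.14285714])), (np.int32(25), array([336.08, 206.96])), (np.int32(7), array([335.57142857, 223.        ]))]
[array([354.1, 195.8]), array([344.5, 200. ]), array([343.3, 200.5])]
```

The knob is at (343.1,200.1), against (344.2,199.5) at the start. So it fired and now rests 5 mm further forward, on the driven punch. I'll lift off.

Request:
jog_arm:
  rows: "0 0 -0.5 0 0 0 1;0 0 -0.5 0 0 0 1;0 0 -1 0 0 0 1;0 0 -3 0 0 0 1;0 0 -4 0 0 0 1"

```text
time: 20.92
position: [0.6477, 0.1154, 0.1774]
tool_rot: [3.14, -0.1, -0.009]
ft_force: [0.7, -0.4, -0.2]
grip_width: 0.004
grip_force: 0.0
```

Request:
jog_arm:
  rows: "0 0 -3 0 0 0 1;0 0 0 0 0 0 1;0 0 0 0 0 0 1;0 0 0 0 0 0 1"

```text
time: 21.42
position: [0.6482, 0.1153, 0.206]
tool_rot: [3.139, -0.101, -0.008]
ft_force: [0.3, -0.9, -0.5]
grip_width: 0.006
grip_force: 0.0
```

```bash
python3 k.py; python3 -c "
from h import *
go([0,0,0])
i=cam('wrist','w5.png')"
```

```text
[(np.int32(178), array([339.28089888, 203.93258427]))]
[array([354.1, 195.8]), array([344.5, 200. ]), array([343.3, 200.5])]
21.475 [0.6483 0.1153 0.2061] tool x [ 0.998 -0.064 -0.005] z [-0.005 -0.    -1.   ] F [ 0.1  -0.54  0.01] w 0.007425927361229461 0.0
shift cm [-63.87  15.65  20.91]
```

View pics/w5.png

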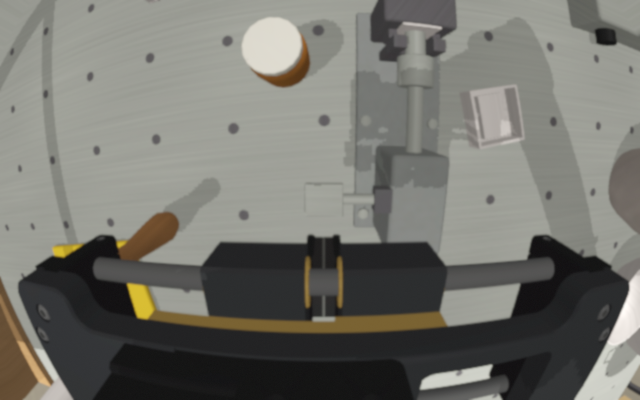

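The striker head at (415,65) sits up against the punch at the anvil. The pad is back up at (323,198), and nothing else has moved. I'll hand in.

```bash
python3 -c "
from h import *
print(ticket.close_job())"
```

```text
the job is handed in; nothing more can be done
None
```

I cocked the striker on its sear, fired it with the trip pad, left the lever free and handed the job in; the last images show the striker forward on the driven punch, but the hand-in returned no verdict.

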